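Seat a sanding drum in the V-block and hold it down

TASK

Seat the sanding drum (the thicker roller, with a spindle at one end) for its set screw to be tightened: lift it off its wooden rest and lay it in the steel V-block, bearing evenly on both sides of the vee, spindle out of the open end, flat end within about 5 mm of the end plate. Press it down with 15 to 20 N (nearly two kilograms, never a hard shove) and finish while still holding it pressed there with the gripper, without letting go. Leave the spare roller and the other things on the bench where they are.

Things in the scene. Friction and masses are not known exactly. Their poses are not given: they have to be found in the camera images.
- drum: Sanding drum: black rubber cylinder 46 mm in diameter, 120 mm long, thin steel end bands, about 0.3 kg, with a steel spindle 16 mm in diameter and 35 mm long on one end only. Origin at the cylinder's centre; x axis along it from the spindle end to the flat end. It lies level on a wooden rest, axis 47 mm above the bench, its middle free on both sides to grip across from above.
- drum_plain_end (a point): Centre of the drum's flat end face (60 mm along the drum's x from its centre).
- drum_spindle_tip (a point): Tip of the drum's spindle (95 mm from the drum's centre, on the -x side).
- vblock: Steel V-block, rigid, fixed to the bench. Origin under its centre at bench height; x along the vee towards the end plate, y to its left, z up. Base 140 x 100 mm, 15 mm thick. Two pairs of vee lands, each 28 mm long, stand centred at x = -44 and +44 mm; between them a 60 mm gap (x -30 to +30), free down to the base, lets the fingers in. The -x end is open.
- vblock_seat (a point): Where the drum's centre lies when the drum is fully seated with its flat end at the end plate: x = 1 mm, y = 0, 62 mm above the bench, in the V-block's frame.
- vblock_plate (a point): Middle of the end plate's inner face, in the V-block's frame at x = 61 mm, y = 0, 62 mm up. The plate is 10 mm thick, 84 mm wide, its top 75 mm above the bench.
- vblock_left: The V-block's left (+y) lands; origin and axes are the V-block's. Their faces slope at 45 degrees (the vee is 90 degrees, its virtual bottom line 29.5 mm above the bench) and carry one side of the drum. The lands are 58 mm high; left and right together are 84 mm wide.
- vblock_right: The V-block's right (-y) lands, the mirror image of the left ones; same origin and axes.
- rest_a: Low wooden rest under the drum, fixed: board 110 x 64 mm, 10 mm thick (14 mm below the drum), with a notched cross piece 16 mm wide and up to 32 mm high near each end (43 mm from the middle). Origin under its centre at bench height, x along the roller.
- rest_b: The same kind of rest, fixed, under the spare roller. Which of the rests is to the robot's left varies.
- spare: Spare roller, not to be used: black rubber cylinder with steel end bands, 36 mm in diameter, 106 mm long, no spindle. Origin at its centre, x along it.
- cone: Thread cone on a white foot, 80 mm wide and 140 mm tall, standing; origin under its centre. Leave it.
- hammer: Hammer lying on the bench. Leave it.
- tin: Closed steel tin, 72 mm in diameter, 75 mm tall, origin under its centre. Leave it.
- heel: Black rubber heel block, about 62 x 56 x 28 mm, origin under it. Leave it.
- brush: Brush lying on the bench. Leave it.
- awl: Screwdriver-like awl lying on the bench. Leave it.
Things that resemble listed ones, but are neither listed nor needed, are in the scene too. What is shaped like the drum but white is not meant.

How it is judged:
On the way:
1. the drum has been lifted off its rest, clear of everything on the bench (its centre over 100 mm high) (height (world z) of drum above 0.1 m and contact force between the fingers and drum above 0.5 N), for 0.2 s.
At the end, for the whole second after the job is handed in: Still gripped and at rest, the drum lies in the vee: axis within 0.035 rad of the vee's, centre within 3 mm sideways and 58 to 64.5 mm high, flat end within 6.5 mm of the end plate, more than 3.5 N on each side of the vee (its weight gives under 2.7), fingers bearing on it with over 2 N (angle between the x axis of drum and the x axis of vblock, either way round below 0.035 rad and x of drum_plain_end in the frame of vblock between 0.0545 and 0.064 m and y of drum in the frame of vblock between -0.003 and 0.003 m and z of drum in the frame of vblock between 0.058 and 0.0645 m and contact force between drum and vblock_left above 3.5 N and contact force between drum and vblock_right above 3.5 N and contact force between the fingers and drum above 2 N and linear speed of drum below 0.02 m/s); the arm keeps its last pose, push and grip.
It fails at once if the drum is shoved into the V-block with more than 60 N on one side (contact force between drum and vblock_left above 60 N or contact force between drum and vblock_right above 60 N).
It fails at once if the spare roller or another thing on the bench is moved by more than 25 mm (distance of any of spare, cone, hammer, tin, heel, brush, awl from where it was at the start of the episode above 0.025 m).
It also fails if it takes over 40 s, if anything falls off the work surface, if the arm or the gripper's body presses on something with over 40 N, if the wrist force passes 120 N, or if a joint passes its speed limit or range.

ROBOT

A 6-joint arm with a two-finger parallel gripper is mounted at the origin on the work surface. World frame = base frame: x ahead of the robot, y to its left, z up, the work surface at z = 0. Lengths are in m, angles in rad, forces in N, time in s.
With the tool pointing down it reaches from about 0.275 to 0.825 m from the base axis. Payload 4.9 kg.
Tool frame: the origin (TCP) lies between the finger pads; the fingertips stand 14 mm ahead of it and the grasp point (between the pads) lies 5 mm behind it; z points along the fingers, y is the line along which they close (so a half turn about z gives the same grasp; the last joint's range is limited). The gripper opens to 85 mm and grips with 20 to 120 N. Pads are 22 mm wide; open, the fingers measure 114 mm over their backs; the gripper's body (76 mm by 85 mm) begins 54 mm behind the grasp point. The pads swing forward as they close: fully open they stand 13 mm farther back than shut.
Start: joints at [1.027, 0.326, -0.193, 1.052, 0, 1.437], TCP at [0.219, 0.504, 0.245] pointing down, gripper open.
Joint ranges: [-2.65, 2.65], [-0.97, 1.79], [-1.3, 1.35], [-1.93, 2.1], [-1.47, 1.37], [-3.14, 3.14]. Speed limits (rad/s): [2.57, 2.57, 3.14, 3.14, 3.14, 3.14].

INTERFACE

Orientations are given as a unit quaternion [x, y, z, w].
In Python, from rig import env, eyes, workorder, spotter gives the robot as it stands.
- The arm moves only by the tool play_rows, never from a script. Its argument "series" is text: rows parted by semicolons, each of 7 numbers parted by spaces: the turn, a rotation vector about the tool's x, y, z in rad, then the shift along the tool's x, y, z in cm, then the closure, from 0 (fully open) to 1 (shut). A call has 1 to 5 rows; each row shifts and turns the commanded pose from where the row before left it, along the tool's axes as they then stand; what a row does not reach is not made up. A row lasts 1/8 s, in which the tool goes at most 62.5 mm and 10.7 degrees, less where a joint would pass 70% of its speed; a pose out of reach is approached as far as the arm can. A call with a gripper value outside its range is refused whole. The fingers move at their own pace and stop on an object; the grip force is fixed at half the most. Time passes only in rows, so rows that do not move let the fingers close. It gives the time, the measured TCP pose, the force, the opening and the grip force at its end, in the units of the state.
- env.get_state(): the state, without advancing time (a new reading comes with each control period).
- eyes.camera(name): name is "scene" or "top" or "wrist"; returns a dict with "image" (480x640x3 uint8, red, green, blue), "mtx" (3x3 intrinsics, pixels), "R" (3x3) and "t" (3): a world point X has camera coordinates R X + t. Camera axes: x right, y down, z forward; pixel columns grow to the right and rows downward; lengths in m; the calibration is good to about 2 mm. A picture is of the moment at which its call begins. There is no depth.
- workorder.finish_job(): hands the job in; it is judged then, once.
Trained networks look in a picture, given as the dict that the camera call returned (one of the last four; its "shot" number tells which), for a name from the list of things; names that differ only in an ending like _2 or _b are one class to them, and where a whole thing is asked for, a point or a joint stands for the part that bears it (a point fixed in the world has none). Each returns a list of dicts, best first, with "score" (0 to 1); they miss things now and then, are a little off and sometimes report something else, mostly with a low value. They report only what shows in the picture. A call takes as long as a camera call. They do not tell look-alikes from the thing itself.
- spotter.regions_of(label, picture): "pixels" (480x640 bool, what is visible of it) and "position" ([row, column] in pixels, amid what is visible of it).
- spotter.place_of(label, picture): "position" ([row, column] in pixels: a listed point, or the origin of a listed thing).
The state is a dict: "t": time; "qpos": joint angles; "qvel": joint speeds; "joint_efforts": joint torques, N m; "eef_pos": TCP position; "ee_rot": TCP orientation; "contact_force": force on the tool from outside, world axes, zero at the start; "ft_torque": the same for the moment, N m; "gripper_width": opening from 0.0 (shut) to 1.0 (fully open); "grasp_force": force on a finger pad.
Only numpy, scipy, OpenCV 4.12 (cv2) and the standard library are available. Lean on these libraries where they do the work, as an engineer would, in place of code of your own. Each camera call takes 0.05 s, during which the arm holds its last target. There are 200 camera calls.

## Working session

There is one attempt and no reset: what is moved stays moved. The work goes in short steps, Python scripts to look and compute and a tool call to move; the robot and the scene stay as the last step left them, time stands still between calls to the robot, and variables do not carry over. Pictures are saved under pics/ and viewed, at most 10 in all, crops included, and the job is handed in when it is done.

Besides the shell and the picture viewer there is one more tool, called in YAML: its name, and indented under it one key for each argument. play_rows: Moves the arm, as the interface text tells. Its arguments: {"type":"object","properties":{"series":{"type":"string"}},"required":["series"]}

```bash
mkdir -p pics
cat > h.py <<'E'
import sys; sys.path.insert(0,'.')
import numpy as np, cv2
from rig import env, eyes, workorder, spotter
def ray(c,rc,z):
    R,t,K=map(np.array,(c['R'],c['t'],c['mtx'])); o=-R.T@t
    d=R.T@np.linalg.inv(K)@np.array([rc[1],rc[0],1.]); return o+d*(z-o[2])/d[2]
def proj(c,X):
    p=np.array(c['mtx'])@(np.array(c['R'])@np.array(X)+np.array(c['t'])); return p[:2]/p[2]
def save(c,n): cv2.imwrite(f'pics/{n}.png',c['image'][:,:,::-1])
E
python3 - <<'E'
from h import *
np.set_printoptions(precision=4,suppress=True)
Z=dict(drum=.047,drum_plain_end=.047,drum_spindle_tip=.047,vblock=0,vblock_seat=.062,vblock_plate=.062,spare=.04,rest_a=0)
for n in('top','scene'):
    c=eyes.camera(n); save(c,n)
    for k in Z:
        for r in spotter.place_of(k,c)[:4]: print(n,k,round(r['score'],2),np.round(r['position']),ray(c,r['position'],Z[k]))
s=env.get_state(); print(s)
E
```

```text
top drum 0.74 [314. 158.] [0.3185 0.5874 0.047 ]
top drum 0.58 [262. 256.] [0.4705 0.3083 0.047 ]
top drum_plain_end 0.74 [269. 233.] [0.4507 0.3766 0.047 ]
top drum_plain_end 0.71 [228. 366.] [ 0.5741 -0.0056  0.047 ]
top drum_plain_end 0.56 [321. 173.] [0.2997 0.5431 0.047 ]
top drum_spindle_tip 0.9 [298. 125.] [0.3628 0.6826 0.047 ]
top drum_spindle_tip 0.8 [247. 285.] [0.5153 0.2268 0.047 ]
top drum_spindle_tip 0.25 [264. 256.] [0.4667 0.3082 0.047 ]
top vblock 0.57 [225. 362.] [0.5887 0.0007 0.    ]
top vblock_seat 0.82 [224. 370.] [ 0.5859 -0.0176  0.062 ]
top vblock_plate 0.95 [215. 349.] [0.6095 0.0434 0.062 ]
top spare 0.58 [239. 460.] [ 0.5471 -0.2809  0.04  ]
top rest_a 0.76 [245. 456.] [ 0.5332 -0.2802  0.    ]
top rest_a 0.53 [262. 259.] [0.4744 0.3077 0.    ]
scene drum 0.68 [241. 516.] [0.3644 0.594  0.047 ]
scene drum 0.64 [246. 397.] [0.467  0.3013 0.047 ]
scene drum 0.51 [268. 272.] [0.6319 0.0225 0.047 ]
scene drum_plain_end 0.92 [246. 422.] [0.4504 0.3651 0.047 ]
scene drum_plain_end 0.63 [235. 495.] [0.3494 0.5413 0.047 ]
scene drum_spindle_tip 0.73 [253. 357.] [
[... 445 characters left out ...]
re 0.72 [298. 166.] [ 0.7939 -0.1739  0.04  ]
scene spare 0.41 [270. 267.] [0.6352 0.0108 0.04  ]
scene rest_a 0.91 [248. 182.] [ 0.5548 -0.2752  0.    ]
scene rest_a 0.71 [265. 394.] [0.4844 0.3017 0.    ]
{'t': 0.9, 'qpos': array([ 1.0268,  0.3262, -0.1926,  1.052 , -0.    ,  1.4366]), 'qvel': array([-0.0003,  0.0019,  0.0017,  0.0001,  0.0015, -0.0014]), 'joint_efforts': array([  0.0005, -44.3315,  26.2759,   0.001 ,   0.0001,  -0.    ]), 'eef_pos': array([0.2191, 0.5045, 0.2453]), 'ee_rot': array([ 0.2035,  0.9791, -0.    ,  0.    ]), 'contact_force': array([0.0542, 0.0216, 0.4068]), 'ft_torque': array([ 0.0301, -0.0276,  0.0221]), 'grasp_force': 0.0, 'gripper_width': 1.0033525057318198}
```

View pics/top.png

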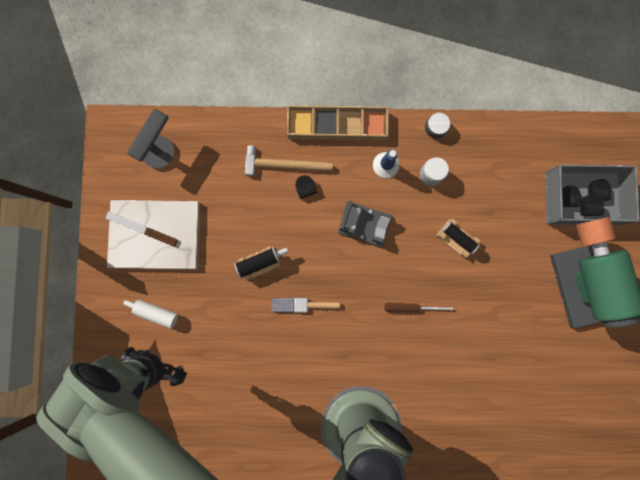

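View pics/scene.png

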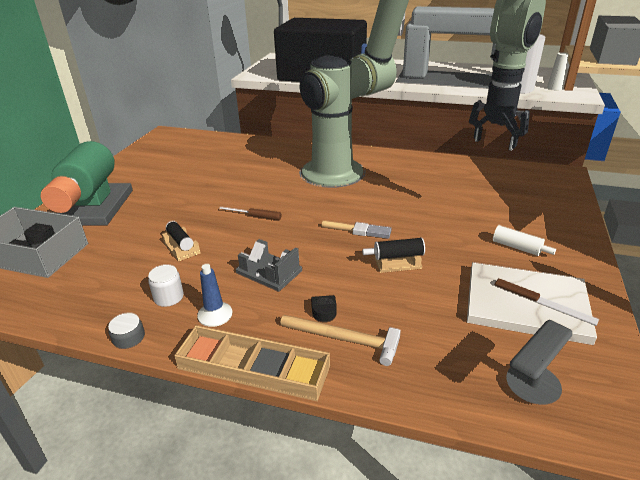

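The top view shows these candidates for the drum:
- A black roller with a spindle at (256,262), spindle tip at (285,248).
- A white roller at (155,314), excluded by its colour.
- The black spare, without a spindle, at (460,238).

The V-block is at (366,224), with its end plate towards (349,215). I choose (256,262) and will check it in a close crop.

Run:
```python
from h import *
a=cv2.imread('pics/top.png'); 
A=cv2.resize(a[195:295,215:305],None,fx=4,fy=4,interpolation=cv2.INTER_CUBIC);B=cv2.resize(a[180:280,325:415],None,fx=4,fy=4,interpolation=cv2.INTER_CUBIC)
cv2.imwrite('pics/crop.png',np.hstack([A,B]))
```

```text
(no output)
```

View pics/crop.png

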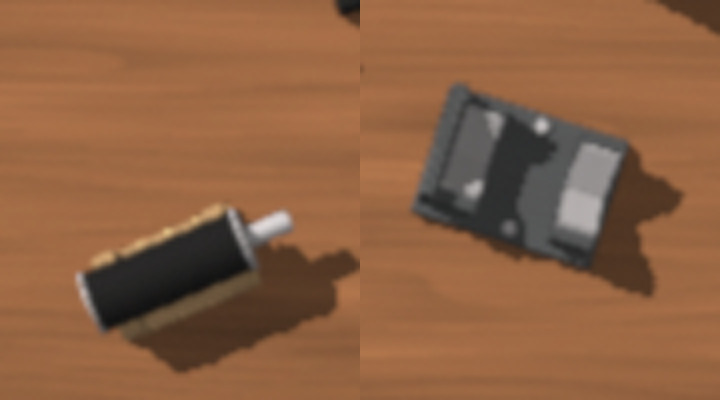

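The crop confirms it: the left half shows the black drum with its steel spindle at upper right. The right half shows the V-block with its tall plate at left, so its open end is at lower right.

```bash
cat >> h.py <<'E'
from scipy.spatial.transform import Rotation as Ro
np.set_printoptions(precision=4,suppress=True)
def goto(p,yaw,n,state=None):
    "rows to TCP p pointing down, tool y at world angle yaw (mod pi)"
    s=state or env.get_state(); R=Ro.from_quat(s['ee_rot']); P=np.array(s['eef_pos'])
    cur=np.arctan2(*R.as_matrix()[1::-1,1]); d=(yaw-cur+np.pi/2)%np.pi-np.pi/2
    f=cur+d; T=Ro.from_matrix(np.array([[-np.sin(f)*-1*-1,np.cos(f),0],[np.cos(f),np.sin(f),0],[0,0,-1.]]).T.T) if 0 else Ro.from_matrix(np.column_stack([[-np.sin(f),np.cos(f),0],[np.cos(f),np.sin(f),0],[0,0,-1.]]) )
    if np.linalg.det(T.as_matrix())<0: raise SystemExit
    r=(R.inv()*T).as_rotvec(); dp=(np.array(p)-P)/n; out=[]
    for i in range(n): out.append(np.r_[r/n,(R*Ro.from_rotvec(r*i/n)).inv().apply(dp)*100])
    print('step mm',np.linalg.norm(dp)*1e3,'turn deg',np.degrees(np.linalg.norm(r))/n)
    print('; '.join(' '.join(f'{v:.3f}' for v in o)+' 0' for o in out))
E
python3 - <<'E'
from h import *
goto([.472,.306,.25],np.radians(23.5),8)
E
```

```text
step mm 40.184456804531095 turn deg 5.3773661540051245
-0.000 0.000 0.094 -3.887 -1.016 -0.059 0; -0.000 0.000 0.094 -3.966 -0.647 -0.059 0; -0.000 0.000 0.094 -4.009 -0.273 -0.059 0; -0.000 0.000 0.094 -4.017 0.104 -0.059 0; -0.000 0.000 0.094 -3.989 0.480 -0.059 0; -0.000 0.000 0.094 -3.927 0.852 -0.059 0; -0.000 0.000 0.094 -3.830 1.216 -0.059 0; -0.000 0.000 0.094 -3.699 1.570 -0.059 0
```

play_rows:
  series: "0 0 0.094 -3.89 -1.02 -0.06 0; 0 0 0.094 -3.97 -0.65 -0.06 0; 0 0 0.094 -4.01 -0.27 -0.06 0; 0 0 0.094 -4.02 0.10 -0.06 0"

```text
t: 1.4
eef_pos: [0.3465, 0.4043, 0.2478]
ee_rot: [0.384, 0.923, 0.0, 0.0]
contact_force: [0.9, 0.2, 0.1]
gripper_width: 1.003
grasp_force: 0.0
```

play_rows:
  series: "0 0 0.094 -3.99 0.48 -0.06 0; 0 0 0.094 -3.93 0.85 -0.06 0; 0 0 0.094 -3.83 1.22 -0.06 0; 0 0 0.094 -3.70 1.57 -0.06 0; 0 0 0 0 0 0 0"

```text
t: 2.02
eef_pos: [0.4741, 0.3041, 0.25]
ee_rot: [0.55, 0.835, 0.0, 0.0]
contact_force: [-0.6, 0.3, -0.0]
gripper_width: 1.001
grasp_force: 0.0
```

Run:
```python
from h import *
s=env.get_state();print(s['t'],s['eef_pos'],s['ee_rot'],s['contact_force'])
for n in('wrist','top'):
    c=eyes.camera(n); save(c,n+'1')
    for k,z in dict(drum=.047,drum_plain_end=.047,drum_spindle_tip=.047,rest_a=0).items():
        for r in spotter.place_of(k,c)[:2]: print(n,k,round(r['score'],2),np.round(r['position']),ray(c,r['position'],z))
    # outline of the drum
    for r in spotter.regions_of('drum',c)[:2]:
        m=r['pixels'].astype(np.uint8); print(r['score'],m.sum(),cv2.minAreaRect(cv2.findNonZero(m)))
```

```text
2.025 [0.4741 0.3041 0.25  ] [0.5504 0.8349 0.0002 0.0003] [-0.6457  0.3062 -0.0365]
wrist drum 0.63 [200. 316.] [0.467  0.3083 0.047 ]
wrist drum_plain_end 0.62 [130. 317.] [0.4444 0.3626 0.047 ]
wrist drum_spindle_tip 0.79 [299. 318.] [0.5053 0.2207 0.047 ]
0.55 8054 ((318.0, 215.5), (173.0, 56.0), 90.0)
top drum 0.79 [312. 157.] [0.3227 0.5893 0.047 ]
top drum 0.67 [263. 256.] [0.4682 0.3105 0.047 ]
top drum_plain_end 0.97 [323. 172.] [0.2946 0.5446 0.047 ]
top drum_spindle_tip 0.73 [301. 122.] [0.353  0.6904 0.047 ]
top drum_spindle_tip 0.63 [246. 286.] [0.5174 0.2234 0.047 ]
top rest_a 0.59 [240. 456.] [ 0.5485 -0.28    0.    ]
top rest_a 0.47 [264. 258.] [0.4676 0.3087 0.    ]
0.92 397 ((269.2719421386719, 255.93980407714844), (14.982226371765137, 36.186912536621094), 64.98310089111328)
0.81 726 ((149.23289489746094, 311.71234130859375), (54.0730094909668, 15.917596817016602), 20.556045532226562)
```

View pics/wrist1.png

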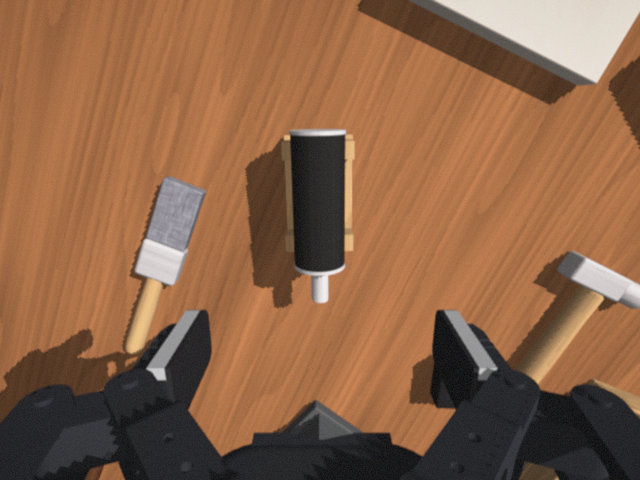

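The wrist view shows the drum lying almost straight up the picture. Its flat end is at (318,131), its spindle tip at (320,301), and its sides at columns 291–347. Both sides are free to grip.

```bash
cat >> h.py <<'E'
def axis_fit(c,rows,lo,hi,z,thr=45):
    g=c['image'].max(2); P=[]
    for r in rows:
        k=np.where(g[r,lo:hi]<thr)[0]
        if len(k)>20: P.append(ray(c,[r,lo+(k[0]+k[-1])/2],z)[:2])
    P=np.array(P); v=cv2.fitLine(P.astype(np.float32),cv2.DIST_HUBER,0,1e-4,1e-4).ravel(); return v[2:],v[:2],len(P)
E
python3 - <<'E'
from h import *
c=eyes.camera('wrist'); g=c['image']
p,d,n=axis_fit(c,range(145,262,3),270,370,.047); 
if d[1]<0:d=-d
print(p,np.degrees(np.arctan2(d[1],d[0])),n)
R=np.array(c['R']);o=-R.T@np.array(c['t']);print('cam',o,'fwd',R[2])
for q in([126,318],[130,318],[134,318],[302,320],[271,320]): print(q,g[q[0],q[1]],ray(c,q,.047)[:2]@d-p@d,ray(c,q,.07)[:2]@d-p@d)
print(g[120:140,318].max(1),g[262:310,320].max(1))
E
```

```text
[0.4682 0.3083] 114.22836 39
cam [0.4399 0.3788 0.3783] fwd [ 0.122  -0.2834 -0.9512]
[126, 318] [180 118  76] 0.06543294649019266 0.06616017658109297
[130, 318] [182 120  76] 0.062254960415364796 0.06320283437882682
[134, 318] [174 169 169] 0.05905733668087165 0.060227217936738825
[302, 320] [217 211 210] -0.0957691899362493 -0.0838498832254788
[271, 320] [40 40 38] -0.06382343860054832 -0.05412208820570814
[174 174 173 178 176 176 180 178 180 179 182 177 173 164 174 203 219 222
 213 158] [ 46  45  45  45  43  46  44  46  47  40  49  40  91 175 212 211 180 147
 174 203 207 213 212 214 211 213 212 214 214 213 214 216 215 215 218 214
 215 219 216 216 217 219 214 202 184 184 183 183]
```

Run:
```python
from h import *
goto([.4678,.3092,.12],np.radians(24.2),3)
```

```text
step mm 43.4138480295545 turn deg 0.24616618308722638
0.000 0.000 -0.004 0.154 -0.080 4.338 0; 0.000 0.000 -0.004 0.155 -0.079 4.338 0; 0.000 0.000 -0.004 0.155 -0.079 4.338 0
```

play_rows:
  series: "0 0 -0.013 0.46 -0.24 4.34 0; 0 0 0 0 0 4.34 0; 0 0 0 0 0 4.34 0; 0 0 0 0 0 0 0"

```text
t: 3.18
eef_pos: [0.4653, 0.3077, 0.117]
ee_rot: [0.543, 0.84, -0.003, -0.002]
contact_force: [-0.8, 0.2, 0.4]
gripper_width: 0.998
grasp_force: 0.0
```

play_rows:
  series: "0 0 0 0 0 3 0; 0 0 0 0 0 3 0; 0 0 0 0 0 2 0; 0 0 0 0 0 0 0"

```text
t: 3.68
eef_pos: [0.4682, 0.3091, 0.0405]
ee_rot: [0.543, 0.84, -0.0, -0.0]
contact_force: [0.0, 0.6, 0.3]
gripper_width: 1.001
grasp_force: 0.0
```

play_rows:
  series: "0 0 0 0 0 0 1; 0 0 0 0 0 0 1; 0 0 0 0 0 0 1; 0 0 0 0 0 0 1; 0 0 0 0 0 0 1"

```text
t: 4.3
eef_pos: [0.4691, 0.3096, 0.0416]
ee_rot: [0.543, 0.84, 0.001, 0.001]
contact_force: [-1.0, -0.4, 6.2]
gripper_width: 0.526
grasp_force: 60.2
```

play_rows:
  series: "0 0 0 0 0 -1 1; 0 0 0 0 0 -3 1; 0 0 0 0 0 -5 1; 0 0 0 0 0 -6 1; 0 0 0 0 0 0 1"

```text
t: 4.92
eef_pos: [0.4709, 0.3105, 0.1955]
ee_rot: [0.543, 0.84, 0.004, 0.003]
contact_force: [0.7, 0.9, -4.7]
gripper_width: 0.519
grasp_force: 62.2
```

Run:
```python
from h import *
s=env.get_state();print(s['t'],s['eef_pos'],s['contact_force'],s['ft_torque'],s['grasp_force'],s['gripper_width'])
goto([.56,.0,.26],np.radians(-21),10)
```

```text
4.925 [0.4709 0.3105 0.1955] [ 0.7357  0.8589 -4.7457] [-0.0088 -0.0054  0.0049] 62.195942401885986 0.5192746406242918
step mm 32.942533696513166 turn deg 4.518753600647875
0.001 -0.000 0.079 -3.197 -0.453 -0.651 0; 0.001 -0.000 0.079 -3.223 -0.200 -0.649 0; 0.001 -0.000 0.079 -3.229 0.054 -0.648 0; 0.001 -0.000 0.079 -3.216 0.307 -0.647 0; 0.001 -0.000 0.079 -3.182 0.559 -0.646 0; 0.001 -0.000 0.079 -3.128 0.807 -0.645 0; 0.001 -0.000 0.079 -3.055 1.051 -0.645 0; 0.001 -0.000 0.079 -2.963 1.287 -0.644 0; 0.001 -0.000 0.079 -2.853 1.516 -0.644 0; 0.001 -0.000 0.079 -2.725 1.736 -0.645 0
```

Run:
```python
from h import *
goto([.548,-.115,.26],np.radians(-21),10)
```

```text
step mm 43.72324771108408 turn deg 4.518753600647875
0.001 -0.000 0.079 -4.197 -1.034 -0.657 0; 0.001 -0.000 0.079 -4.266 -0.700 -0.654 0; 0.001 -0.000 0.079 -4.308 -0.363 -0.652 0; 0.001 -0.000 0.079 -4.324 -0.023 -0.650 0; 0.001 -0.000 0.079 -4.312 0.317 -0.648 0; 0.001 -0.000 0.079 -4.274 0.655 -0.647 0; 0.001 -0.000 0.079 -4.210 0.989 -0.646 0; 0.001 -0.000 0.079 -4.119 1.317 -0.645 0; 0.001 -0.000 0.079 -4.003 1.637 -0.645 0; 0.001 -0.000 0.079 -3.861 1.947 -0.645 0
```

play_rows:
  series: "0 0 0.079 -4.2 -1.03 -0.65 1; 0 0 0.079 -4.27 -0.70 -0.65 1; 0 0 0.079 -4.31 -0.36 -0.65 1; 0 0 0.079 -4.32 -0.02 -0.65 1; 0 0 0.079 -4.31 0.32 -0.65 1"

```text
t: 5.55
eef_pos: [0.5057, 0.0949, 0.2213]
ee_rot: [0.698, 0.716, -0.001, -0.001]
contact_force: [-0.7, 0.1, -3.3]
gripper_width: 0.522
grasp_force: 62.0
```

play_rows:
  series: "0 0 0.079 -4.27 0.65 -0.65 1; 0 0 0.079 -4.21 0.99 -0.65 1; 0 0 0.079 -4.12 1.32 -0.65 1; 0 0 0.079 -4.0 1.64 -0.65 1; 0 0 0.079 -3.86 1.95 -0.65 1"

```text
t: 6.18
eef_pos: [0.5443, -0.1174, 0.2536]
ee_rot: [0.825, 0.565, -0.001, -0.001]
contact_force: [0.8, 0.2, -3.4]
gripper_width: 0.519
grasp_force: 62.0
```

play_rows:
  series: "0 0 0 0 0 0 1; 0 0 0 0 0 0 1; 0 0 0 0 0 0 1"

```text
t: 6.55
eef_pos: [0.5445, -0.1152, 0.2541]
ee_rot: [0.824, 0.566, -0.0, -0.001]
contact_force: [-0.6, 1.4, -3.0]
gripper_width: 0.52
grasp_force: 62.2
```

Run:
```python
from h import *
s=env.get_state();print(s['t'],s['eef_pos'],s['ee_rot'],s['contact_force'],s['ft_torque'],s['gripper_width'])
for n in('wrist','top'):
    c=eyes.camera(n); save(c,n+'2')
    if n=='wrist':
        R=np.array(c['R']);print('cam',-R.T@np.array(c['t']),R[2])
    for k,z in dict(vblock=0,vblock_seat=.062,vblock_plate=.062,drum=.26,drum_plain_end=.26).items():
        for r in spotter.place_of(k,c)[:2]: print(n,k,round(r['score'],2),np.round(r['position']),ray(c,r['position'],z))
```

```text
6.55 [ 0.5445 -0.1152  0.2541] [ 0.8241  0.5664 -0.0004 -0.0008] [-0.6472  1.3891 -3.0489] [ 0.0421 -0.0266  0.008 ] 0.5204193649195655
cam [ 0.5728 -0.0412  0.3823] [-0.1134 -0.2877 -0.951 ]
wrist vblock 0.69 [ 68. 330.] [ 0.593  -0.0078  0.    ]
wrist vblock_seat 0.96 [ 62. 331.] [ 0.5915 -0.0092  0.062 ]
wrist drum 0.84 [344. 320.] [ 0.543  -0.1163  0.26  ]
wrist drum_plain_end 0.59 [181. 320.] [ 0.5647 -0.0604  0.26  ]
top vblock 0.91 [228. 368.] [ 0.5793 -0.0152  0.    ]
top vblock 0.22 [221. 394.] [ 0.601  -0.0933  0.    ]
top vblock_seat 0.78 [221. 370.] [ 0.5928 -0.0153  0.062 ]
top vblock_plate 0.88 [212. 347.] [0.617 0.051 0.062]
top vblock_plate 0.69 [226. 364.] [0.5795 0.0018 0.062 ]
top drum 0.9 [234. 420.] [ 0.5392 -0.1192  0.26  ]
top drum 0.81 [315. 158.] [0.3309 0.516  0.26  ]
top drum_plain_end 0.84 [223. 394.] [ 0.5647 -0.0562  0.26  ]
top drum_plain_end 0.57 [324. 171.] [0.3106 0.4841 0.26  ]
```

View pics/wrist2.png

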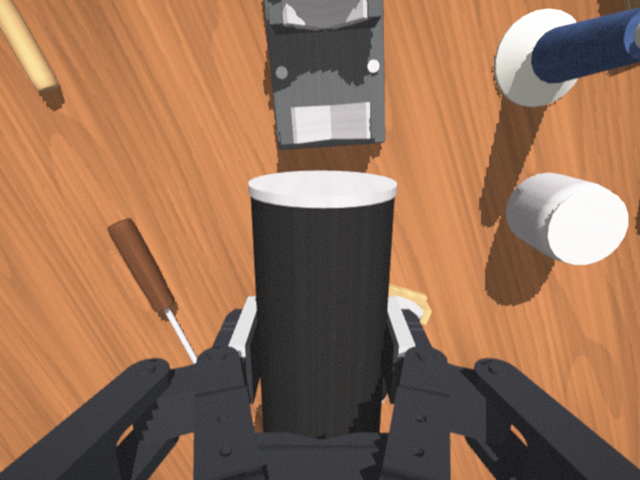

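The wrist view shows the drum held squarely, its flat-end rim spanning columns 249–397 at row 185. The V-block lies ahead, with its open end at row ~145 between columns 277 and 384, but its plate is cut off at the top. I'll rise and move forward a little to see all of it.

play_rows:
  series: "0 0 0 1 0 -5 1; 0 0 0 1 0 -5 1; 0 0 0 0 0 0 1; 0 0 0 0 0 0 1"

```text
t: 7.65
eef_pos: [0.5521, -0.0978, 0.354]
ee_rot: [0.825, 0.566, -0.0, -0.0]
contact_force: [-1.4, -0.4, -3.4]
gripper_width: 0.517
grasp_force: 63.2
```

Run:
```python
from h import *
c=eyes.camera('wrist'); save(c,'wrist3')
a=cv2.imread('pics/wrist3.png')[0:240,220:440]
cv2.imwrite('pics/w3c.png',cv2.resize(a,None,fx=2.5,fy=2.5,interpolation=cv2.INTER_CUBIC))
import pickle; pickle.dump({k:np.array(c[k]) for k in('image','mtx','R','t')},open('w3.pkl','wb'))
print(env.get_state()['eef_pos'])
for k,z in dict(vblock=0,vblock_seat=.062,vblock_plate=.062).items():
    for r in spotter.place_of(k,c)[:2]: print(k,round(r['score'],2),np.round(r['position']),ray(c,r['position'],z))
```

```text
[ 0.5517 -0.0977  0.3532]
vblock 0.88 [ 97. 326.] [ 0.5912 -0.0095  0.    ]
vblock_seat 0.63 [ 94. 325.] [ 0.5891 -0.008   0.062 ]
vblock_plate 0.64 [ 28. 320.] [0.6064 0.0496 0.062 ]
```

View pics/w3c.png

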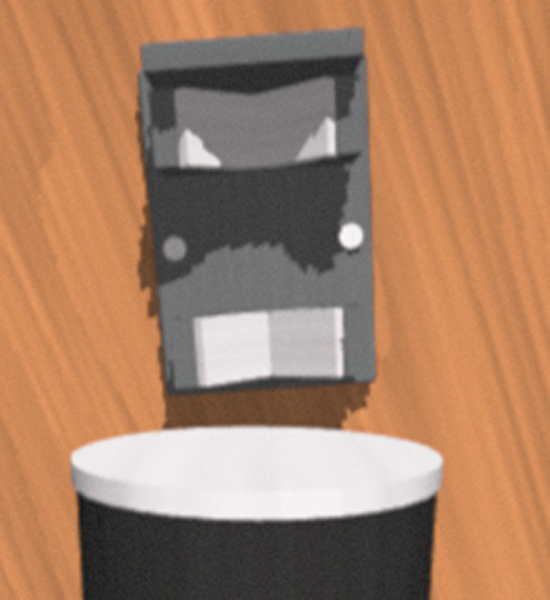

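The crop shows the whole block (crop pixels, scale 2.5, offset 220). The plate-top corners are at (140,45) and (363,29), the near base corners at (168,393) and (375,380), and the vee line at (270,313)–(271,379). I'll fit the block's pose to these.

Run:
```python
from h import *
import pickle
from scipy.optimize import least_squares
c=pickle.load(open('w3.pkl','rb'))
pts=[('pl_outL',(140,45),(.071,.042,.075)),('pl_outR',(363,29),(.071,-.042,.075)),('pl_inL',(147,73),(.061,.042,.075)),('pl_inR',(364,57),(.061,-.042,.075)),
('bL',(168,393),(-.07,.05,.015)),('bR',(375,380),(-.07,-.05,.015)),('vn',(271,379),(-.058,0,.0295)),('vf',(270,313),(-.03,0,.0295)),
('rn',(343,377),(-.058,-.0285,.058)),('rf',(342,308),(-.03,-.0285,.058))]
def W(q,b): a=q[2]; return np.array([q[0]+np.cos(a)*b[0]-np.sin(a)*b[1],q[1]+np.sin(a)*b[0]+np.cos(a)*b[1],b[2]])
def res(q): return np.array([proj(c,W(q,b))-(np.array(p)/2.5+[220,0]) for _,p,b in pts])
for _ in range(3):
    f=least_squares(lambda q:res(q).ravel(),[.59,-.008,1.2],loss='soft_l1',f_scale=.7,x_scale=[.01,.01,.1])
    print(f.x,np.degrees(f.x[2]));
    for (n,_,_),r in zip(pts,res(f.x)): print(n,r)
    bad=[np.linalg.norm(r)>3 for r in res(f.x)]
    if not any(bad): break
    pts=[p for p,b in zip(pts,bad) if not b]
# drum in hand: axis by mid columns
s=env.get_state(); print(s['eef_pos'])
z=s['eef_pos'][2]+.005
p,d,n=axis_fit(c,range(215,400,4),200,440,z,60); d=d*np.sign(d[1])
print('drum axis',p,np.degrees(np.arctan2(d[1],d[0])),n)
tcp=s['eef_pos'][:2]; nn=np.array([-d[1],d[0]]); print('axis offset to left of tcp mm',(p-tcp)@nn*1e3)
g=c['image'][:,323].max(1); print(g[165:215])
for r in (170.8,171.5): print('rim top axial from tcp', (ray(c,[r,323],z+.023)[:2]-tcp)@d)
for r in (207,208): print('rim bottom? axial', (ray(c,[r,323],z+.023)[:2]-tcp)@d,(ray(c,[r,323],z-.023)[:2]-tcp)@d)
```

```text
[ 0.5895 -0.01    1.2735] 72.96780392974867
pl_outL [ 0.0479 -0.3459]
pl_outR [ 0.6912 -1.1498]
pl_inL [-1.6217  0.3771]
pl_inR [ 0.6622 -0.2997]
bL [0.4753 5.2146]
bR [1.3285 4.46  ]
vn [ 0.5458 -1.2545]
vf [-0.6548 -0.1955]
rn [-1.3834  0.1442]
rf [-2.1224  0.686 ]
[ 0.5899 -0.0103  1.2791] 73.28466010716807
pl_outL [0.1627 0.2321]
pl_outR [ 0.7509 -1.1299]
pl_inL [-1.45    0.9405]
pl_inR [ 0.7803 -0.285 ]
vn [ 1.2282 -1.0802]
vf [-0.0958 -0.0038]
rn [-0.6658  0.1811]
rf [-1.5364  0.7355]
[ 0.5516 -0.0978  0.3532]
drum axis [ 0.5611 -0.0735] 68.757675 47
axis offset to left of tcp mm -0.02764998068884066
[103 104 105 104 118 168 224 237 239 237 237 235 237 237 237 237 237 237
 236 236 235 234 235 234 236 234 235 234 235 234 235 238 241 242 242 241
 242 240 242 241 243 240 207 127  65  49  49  49  53  53]
rim top axial from tcp 0.06493265817032048
rim top axial from tcp 0.06475130437122807
rim bottom? axial 0.055280475904565744 0.04426266401374833
rim bottom? axial 0.05500568333767644 0.04386263510756995
```

Run:
```python
from h import *
import pickle
c=pickle.load(open('w3.pkl','rb')); s=env.get_state(); t=s['eef_pos']; a=np.radians(68.76); d=np.array([np.cos(a),np.sin(a),0])
R=Ro.from_quat(s['ee_rot']).as_matrix(); print(R)
for ax in(.056,.058,.06,.062):
  for dz in (.005,.000,.010): print(ax,dz,[proj(c,t+d*ax+[0,0,dz+h]).round(1) for h in(-.023,.023)])
```

```text
[[ 0.3602  0.9329 -0.003 ]
 [ 0.9329 -0.3602  0.0009]
 [-0.0002 -0.0031 -1.    ]]
0.056 0.005 [array([322.1, 176.9]), array([321.9, 204.4])]
0.056 0.0 [array([322.1, 174.9]), array([322. , 200.3])]
0.056 0.01 [array([322. , 179.1]), array([321.9, 208.8])]
0.058 0.005 [array([322.1, 171.6]), array([322., 197.])]
0.058 0.0 [array([322.1, 169.8]), array([322. , 193.2])]
0.058 0.01 [array([322.1, 173.6]), array([322. , 201.1])]
0.06 0.005 [array([322.1, 166.3]), array([322. , 189.6])]
0.06 0.0 [array([322.1, 164.6]), array([322. , 186.1])]
0.06 0.01 [array([322.1, 168.1]), array([322. , 193.3])]
0.062 0.005 [array([322.1, 160.9]), array([322., 182.])]
0.062 0.0 [array([322.1, 159.4]), array([322. , 178.9])]
0.062 0.01 [array([322.1, 162.6]), array([322. , 185.5])]
```

Run:
```python
from h import *
goto([.5895,-.0107,.13],np.radians(-17),5)
```

```text
step mm 48.50895651252503 turn deg 0.8229230468092876
-0.001 0.000 -0.014 1.898 0.093 4.463 0; -0.001 0.000 -0.014 1.897 0.118 4.463 0; -0.001 0.000 -0.014 1.895 0.142 4.463 0; -0.001 0.000 -0.014 1.892 0.166 4.463 0; -0.001 0.000 -0.014 1.890 0.191 4.464 0
```

play_rows:
  series: "-0.001 0 -0.014 1.90 0.09 4.46 1; -0.001 0 -0.014 1.90 0.12 4.46 1; -0.001 0 -0.014 1.90 0.14 4.46 1; -0.001 0 -0.014 1.89 0.17 4.46 1; 0 0 -0.014 1.89 0.19 4.46 1"

```text
t: 8.48
eef_pos: [0.5906, -0.0104, 0.1296]
ee_rot: [0.804, 0.594, 0.001, 0.001]
contact_force: [0.3, 0.5, -3.0]
gripper_width: 0.52
grasp_force: 63.2
```

play_rows:
  series: "0 0 0 0 0 0 1; 0 0 0 0 0 0 1; 0 0 0 0 0 0 1"

```text
t: 8.85
eef_pos: [0.5925, -0.0118, 0.1339]
ee_rot: [0.805, 0.594, 0.002, 0.003]
contact_force: [0.3, 0.2, -3.1]
gripper_width: 0.52
grasp_force: 62.8
```

Run:
```python
from h import *
c=eyes.camera('wrist'); save(c,'w4'); s=env.get_state()
print(s['eef_pos'],s['contact_force'],s['ft_torque']); R=Ro.from_quat(s['ee_rot']).as_matrix();print(R[:,1],np.degrees(np.arctan2(R[1,0],R[0,0])))
```

```text
[ 0.5924 -0.0117  0.1339] [-0.2535  0.3242 -3.5292] [-0.0084 -0.0255 -0.0114]
[ 0.9556 -0.2946  0.0074] 72.86578479613553
```

View pics/w4.png

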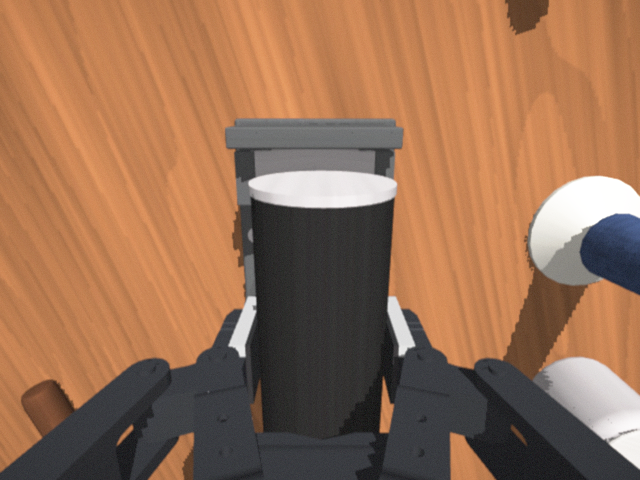

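The wrist view shows the plate's top face from (227,128) to (404,148), level with and centred on the drum's flat end at columns 249–397. The yaw is right; I'll check the offset by numbers.

Run:
```python
from h import *
im=cv2.imread('pics/w4.png'); print(im[110:180:1,300].max(1)); 
for r in (133,138,143): 
  x=im[r].astype(int); df=np.abs(np.diff(x[:,2]-x[:,0])); print(r,np.where(df[200:430]>25)[0]+200)
c=eyes.camera('wrist'); s=env.get_state(); t=s['eef_pos']; print(t)
a=np.radians(72.9); d=np.array([np.cos(a),np.sin(a)]); n=np.array([-d[1],d[0]])
for q in([127.5,227],[127.5,404],[148.5,227],[148.5,403]): 
  w=ray(c,q,.075)[:2]-t[:2]; print(q,'axial',w@d,'left',w@n)
z=t[2]+.005; p,dd,_=axis_fit(c,range(215,400,4),200,440,z,60); dd*=np.sign(dd[1]); print('drum yaw',np.degrees(np.arctan2(dd[1],dd[0])),'left',(p-t[:2])@n, 'axpos',(p-t[:2])@d)
```

```text
[207 206 207 208 209 213 211 204 168 139 135 123 118 104 103 104 109 118
 128 120 117 121 119 116 115 114 116 113 117 110 113 115 114 114 111 109
 108  93  89 107 120 129 127 126 123 125 123 126 130 132 125 125 132 128
 130 127 130 127 126 121 148 212 235 237 237 235 235 237 236 233]
133 [224 225 402 403]
138 [224 225 401 402]
143 [225 226 401 402]
[ 0.5922 -0.0116  0.1337]
[127.5, 227] axial 0.07246820098370296 left 0.043839042638103884
[127.5, 404] axial 0.07243387838639528 left -0.03861605381304249
[148.5, 227] axial 0.062913884195727 left 0.044562333085918886
[148.5, 403] axial 0.06285276693109648 left -0.03877332913907648
drum yaw 73.01615 left 0.0002992204855152558 axpos 0.01132453612138779
```

play_rows:
  series: "0.0075 0 0 0.15 -0.29 0 1; 0 0 0 0 0 2.5 1; 0 0 0 0 0 2 1; 0 0 0 0 0 0 1; 0 0 0 0 0 0 1"

```text
t: 9.57
eef_pos: [0.5893, -0.0087, 0.0878]
ee_rot: [0.804, 0.594, -0.001, -0.001]
contact_force: [1.1, -0.0, -2.7]
gripper_width: 0.521
grasp_force: 63.1
```

Run:
```python
from h import *
s=env.get_state(); print(s['t'],s['eef_pos'],s['contact_force'],s['ft_torque']); R=Ro.from_quat(s['ee_rot']).as_matrix();print(R)
t=s['eef_pos'];c=eyes.camera('wrist'); save(c,'w5'); im=c['image'].astype(int)
a=np.radians(72.9); d=np.array([np.cos(a),np.sin(a)]); n=np.array([-d[1],d[0]])
print(((np.array([.5899,-.0093])-t[:2])@d,(np.array([.5899,-.0093])-t[:2])@n))
# predicted plate outline if block fit holds
for b in((.071,.042),(.071,-.042),(.061,.042),(.061,-.042)):
  w=np.array([.5897,-.0102])+d*b[0]+n*b[1]; print(proj(c,[*w,.075]))
for r in range(95,150,6):
  x=im[r]; df=np.abs(np.diff(x[:,0]-x[:,2])); k=np.where(df[150:480]>25)[0]+150; print(r,k[:3],k[-3:])
print(im[70:175,320].max(1))
```

```text
9.575 [ 0.5893 -0.0087  0.0878] [ 1.1021 -0.0118 -2.6504] [ 0.0311 -0.015   0.0045]
[[ 0.2937  0.9559 -0.0024]
 [ 0.9559 -0.2937  0.0007]
 [-0.     -0.0025 -1.    ]]
(np.float64(-0.00041868209594524006), np.float64(-0.0007943164204186705))
[207.2133 140.6262]
[444.0851 140.8729]
[209.7131 168.9687]
[441.353  169.2656]
95 [] []
101 [] []
107 [] []
113 [] []
119 [] []
125 [225 226 420] [226 420 421]
131 [224 225 421] [225 421 422]
137 [] []
143 [206 207 440] [207 440 441]
149 [207 208 440] [208 440 441]
[211 208 208 211 209 207 206 207 204 207 205 205 201 201 200 204 201 202
 205 205 204 205 204 206 210 208 209 209 212 208 210 214 211 211 213 215
 211 212 211 211 212 215 214 213 211 213 214 217 211 216 214 213 207 170
 138 130 128 125 118 115 110 110 112 107 107 110 108 111 119 125 123 121
 120 118 119 115 118 116 117 114 116 114 114 114 111 115 115 114 115 116
 113 112 115 103  91  85 113 126 128 125 146 216 236 239 237]
```

play_rows:
  series: "0 0 0 0 0.04 1.2 1; 0 0 0 0 0 1.0 1; 0 0 0 0 0 0.5 1; 0 0 0 0 0 0 1; 0 0 0 0 0 0 1"

```text
t: 10.25
eef_pos: [0.5891, -0.0087, 0.0599]
ee_rot: [0.804, 0.594, -0.001, -0.001]
contact_force: [0.6, -0.0, -3.2]
gripper_width: 0.52
grasp_force: 63.1
```

play_rows:
  series: "0 0 0 0 0 0.1 1; 0 0 0 0 0 0.1 1; 0 0 0 0 0 0 1; 0 0 0 0 0 0 1"

```text
t: 10.75
eef_pos: [0.589, -0.0086, 0.0579]
ee_rot: [0.804, 0.594, -0.001, -0.001]
contact_force: [0.1, -0.3, -3.2]
gripper_width: 0.523
grasp_force: 63.1
```

play_rows:
  series: "0 0 0 0 0 0.05 1; 0 0 0 0 0 0 1; 0 0 0 0 0 0.05 1; 0 0 0 0 0 0 1"

```text
t: 11.25
eef_pos: [0.5895, -0.0088, 0.0572]
ee_rot: [0.804, 0.594, -0.001, -0.001]
contact_force: [0.9, -0.1, -1.2]
gripper_width: 0.519
grasp_force: 63.2
```

Run:
```python
from h import *
s=env.get_state(); print(s['t'],s['eef_pos'],s['contact_force'],s['ft_torque']); print(s['ee_rot'])
t=s['eef_pos'];c=eyes.camera('wrist'); save(c,'w6'); im=c['image'].astype(int); print(im[100:200,320].max(1))
a=np.radians(72.9); d=np.array([np.cos(a),np.sin(a),0]); n=np.array([-d[1],d[0],0])
for r in range(130,200,5):
  x=im[r]; df=np.abs(np.diff(x[:,0]-x[:,2])); k=np.where(df[100:540]>25)[0]+100; print(r,k[:2],k[-2:])
print('flat end', [proj(c,t+d*ax+[0,0,.005+.023]) for ax in(.056,.058,.06)])
```

```text
11.25 [ 0.5895 -0.0088  0.0572] [ 0.8613 -0.0591 -1.2274] [-0.1129 -0.1759  0.0237]
[ 0.8043  0.5943 -0.0008 -0.0009]
[220 215 218 217 218 219 220 220 219 218 219 219 217 220 219 219 219 218
 219 219 220 221 219 223 211 168 131 135 138 133 124 116 118 116 114 113
 111 108 112 109 116 108 113 115 123 134 132 128 120 124 121 123 122 121
 125 121 121 123 119 122 120 119 115 121 117 115 121 121 115 120 121 118
 120 115 119 118 111  98  84  92 111 118 119 116 116 144 215 237 240 238
 238 239 239 239 238 240 244 246 245 245]
130 [207 438] [438 439]
135 [207 208] [438 439]
140 [] []
145 [175 176] [470 471]
150 [175 176] [471 472]
155 [175 176] [470 471]
160 [176 177] [177 470]
165 [176 177] [469 470]
170 [177 178] [468 469]
175 [177 178] [468 469]
180 [197 198] [448 449]
185 [197 198] [448 449]
190 [197 198] [447 448]
195 [198 199] [447 448]
flat end [array([323.0169, 204.5364]), array([323.0323, 197.1181]), array([323.0478, 189.6091])]
```

View pics/w6.png

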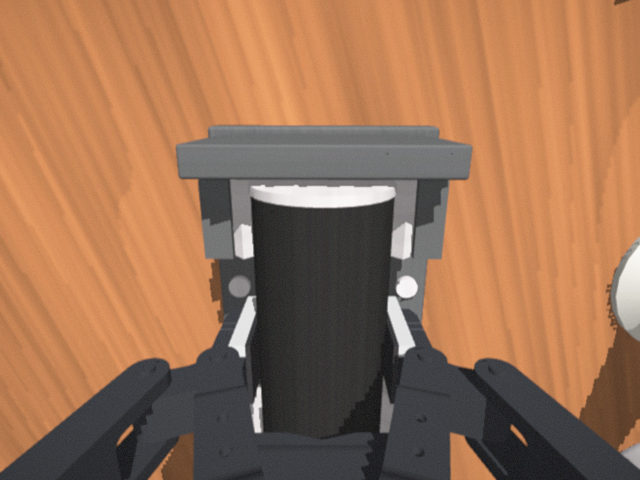

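The wrist view shows the drum in the vee, centred between the lands: rim at columns 251–395 and plate at 176–470. The flat end is just short of the plate's inner edge at row ~178. First contact is felt, so I'll press in small steps.

play_rows:
  series: "0 0 0 0 0.02 0.05 1; 0 0 0 0 0 0 1; 0 0 0 0 0 0 1"

```text
t: 11.68
eef_pos: [0.5899, -0.0089, 0.0568]
ee_rot: [0.804, 0.594, -0.001, -0.001]
contact_force: [2.1, -1.3, 2.5]
gripper_width: 0.522
grasp_force: 63.4
```

Run:
```python
from h import *
s=env.get_state(); t=s['eef_pos'];a=np.radians(72.9); d=np.array([np.cos(a),np.sin(a),0]); n=np.array([-d[1],d[0],0])
f,m=s['contact_force'],s['ft_torque'];print(s['t'],t,'F d,n,z',f@d,f@n,f[2],'M d,n,z',m@d,m@n,m[2])
c=eyes.camera('wrist')
for q in ([177.5,323],[145,175.5],[145,470.5]): w=ray(c,q,.075)-t; print(w@d,w@n)
```

```text
11.675 [ 0.5899 -0.0089  0.0568] F d,n,z -0.5822167659114147 -2.419637504720621 2.502798959806482 M d,n,z -0.42294345673199396 0.037280174643899065 0.016238208040019728
0.06157821606364173 2.0046084248690558e-05
0.07056650352714727 0.041044925239340016
0.07065168483033882 -0.040868893967300673
```

play_rows:
  series: "0 0 0 0 0.05 0.05 1; 0 0 0 0 0 0 1; 0 0 0 0 0 0 1"

```text
t: 12.1
eef_pos: [0.59, -0.0089, 0.0567]
ee_rot: [0.804, 0.594, -0.001, -0.001]
contact_force: [-0.1, -1.4, 7.6]
gripper_width: 0.52
grasp_force: 64.3
```

```bash
cat > f.py <<'E'
from h import *
s=env.get_state(); t=s['eef_pos'];a=np.radians(72.9); d=np.array([np.cos(a),np.sin(a),0]); n=np.array([-d[1],d[0],0])
f,m=s['contact_force'],s['ft_torque'];print(s['t'],t,'F d,n,z',f@d,f@n,f[2],'M d,n,z',m@d,m@n,m[2])
E
python3 f.py
```

```text
12.1 [ 0.59   -0.0089  0.0567] F d,n,z -1.3671065880727882 -0.3678056634234686 7.560110447911326 M d,n,z -0.013846005796472506 0.13133008091835516 0.1229459749277002
```

play_rows:
  series: "0 0 0 0 0 0.05 1; 0 0 0 0 0 0.03 1; 0 0 0 0 0 0 1; 0 0 0 0 0 0 1"

```text
t: 12.6
eef_pos: [0.59, -0.0089, 0.0567]
ee_rot: [0.804, 0.594, -0.001, -0.001]
contact_force: [-2.5, -1.6, 12.7]
gripper_width: 0.521
grasp_force: 64.6
```

```bash
python3 f.py
```

```text
12.6 [ 0.59   -0.0089  0.0567] F d,n,z -2.292849072294027 1.8713288370073535 12.664479501101603 M d,n,z 0.4560305706316628 0.1909073916682853 0.08170582003050099
```

play_rows:
  series: "0 0 0 0 -0.03 0.05 1; 0 0 0 0 0 0.02 1; 0 0 0 0 0 0 1; 0 0 0 0 0 0 1; 0 0 0 0 0 0 1"

```text
t: 13.22
eef_pos: [0.59, -0.0089, 0.0566]
ee_rot: [0.804, 0.594, -0.001, -0.001]
contact_force: [-3.2, -0.9, 17.3]
gripper_width: 0.522
grasp_force: 65.1
```

```bash
python3 f.py; python3 f.py
python3 - <<'E'
from h import *
c=eyes.camera('wrist'); s=env.get_state(); t=s['eef_pos']; save(c,'w7')
p,dd,_=axis_fit(c,range(225,400,4),200,440,t[2]+.005,60); dd*=np.sign(dd[1]); print('drum yaw',np.degrees(np.arctan2(dd[1],dd[0])))
im=c['image'].astype(int); print(np.argmin(im[165:182,323].max(1))+165, im[180:192,323].max(1))
E
```

```text
13.225 [ 0.59   -0.0089  0.0566] F d,n,z -1.8157333446069472 2.80030140754979 17.256071118131967 M d,n,z 0.6394037443647413 0.30560149315519164 0.13085856230118248
13.225 [ 0.59   -0.0089  0.0566] F d,n,z -1.8157333446069472 2.80030140754979 17.256071118131967 M d,n,z 0.6394037443647413 0.30560149315519164 0.13085856230118248
drum yaw 72.952126
179 [105 115 121 116 113 144 217 239 240 238 237 238]
```

play_rows:
  series: "0 0 0 0 -0.04 0 1; 0 0 0 0 0 0 1; 0 0 0 0 0 0 1; 0 0 0 0 0 0 1"

```text
t: 13.78
eef_pos: [0.59, -0.0089, 0.0567]
ee_rot: [0.804, 0.594, -0.0, -0.0]
contact_force: [-1.8, -0.8, 16.4]
gripper_width: 0.519
grasp_force: 65.0
```

```bash
python3 f.py
```

```text
13.775 [ 0.59   -0.0089  0.0567] F d,n,z -1.2500010514768845 1.4521579293218494 16.350690687568054 M d,n,z 0.4638935798148445 0.2905380578057096 0.1300538189534468
```

The drum is pressed with about 16.4 N, nearly even side to side and steady, with the flat end about 3.5 mm from the plate.

```bash
python3 -c "
from h import *
print(workorder.finish_job())"
```

```text
the job is handed in; nothing more can be done
None
```

The job is handed in, though no verdict came back: the drum lies in the vee, held by the gripper and pressed down with about 16 N, nearly even on both sides, its flat end about 3.5 mm from the end plate.

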